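# Hang the tin on the sprung kitchen scale

## Task

Slide the red casserole along the bench, without lifting it, out from under the scale's hook and onto the round cork mat. Then hang the tin with the yellow grip on the sprung hook by its wire bail, lowering it gently with the hook as it dips rather than letting it drop, and leave it hanging free, upright and still. Leave everything else on the bench where it is.

Things in the scene. Friction and masses are not known exactly. Their poses are not given: they have to be found in the camera images.
- scale: Fixed white spring scale. Origin on the bench under its column (50 mm wide, 34 deep, 342 high); its 14 mm thick foot plate reaches 95 mm behind, 25 in front and 80 to each side. Its steel hook arm points along its own -x, roughly towards the robot; yaw varies.
- hook (a joint): How far the hook has dipped (m), 0 unloaded, stop at 0.075; the hook slides straight down on a 90 N/m spring (the tin pulls it down 28 to 50 mm), springy and lightly damped so that it bobs for about a second.
- hook_seat (a point): Where the centre of the bail's bar rests in the hook; moves with it. Unloaded: 250 mm above the bench, 128 mm in front (-x) of the scale's origin, 116 mm in front of the column. Hook: 8 mm wire, a level arm at seat height up to 13 mm behind the seat, a V (centreline 12 mm below the seat), an upturned end 16 mm above the seat, 24 mm in front of it. So the bail goes on from the front.
- tin: The tin to hang: white, open, round, 96 mm wide, 75 mm high (200 over all), 0.26 to 0.46 kg, YELLOW grip. Origin: centre of its underside. A rigid 8 mm wire bail arches over it in its y-z plane (legs at y = +-48 mm). On its peak stands the yellow grip block: 14 mm thick (x), 40 wide (y), z = 146 to 200 mm; take it from above across its thickness. Same after a half turn.
- tin_bar (a point): Centre of the bail's bar at its peak (where the hook carries it): 145 mm above the tin's underside, 55 mm below the top of the yellow grip. Under it, the opening between bar and tin rim is 66 mm high and about 88 mm wide.
- other_tin: A look-alike tin of the same size but with GREEN grip; must not be disturbed.
- pot: Red round casserole with its lid, 128 mm diameter, 86 mm high with its black knob, 0.64 to 0.96 kg; in the way under the hook. Origin: centre of its underside, z up. Two loop handles, along its +y and -y.
- pot_handle_a (a point): Middle of the outer bar of the +y loop handle: 10 mm round bar parallel to the pot's x, 60 mm long, 100 mm from the pot's centre, 40 mm above the bench; 33 mm free between bar and pot wall.
- pot_handle_b (a point): The same on the pot's -y side.
- mat: Flat round cork mat, 170 mm diameter, 1 mm thick, fixed; origin at its centre on the bench. On the left or on the right of the scale.
- kettle: White kettle, 130 mm diameter, 200 mm high, black handle to its +x reaching 85 mm from the centre; on the side where the mat is not. Bystander.
- bottle: Pink drinking bottle, 72 mm diameter, 230 mm high. Bystander.
- mug: White mug, 80 mm diameter, 90 mm high. Bystander.
- mill: Dark wooden pepper mill, 60 mm diameter, 157 mm high. Bystander.
Not all that is in view belongs to the job. Of the things that look like the pot, the smaller one is meant. What is shaped like the tin but turquoise is not meant.

How it is judged:
On the way, in this order (a step that is already met when the one before it is completed fails the run):
1. the casserole has been slid onto the mat (centres within 35 mm), with the tin still on the bench (horizontal distance between pot and mat below 0.035 m and angle between pot's own z axis and vertical below 0.05 rad and height (world z) of tin below 0.01 m), for 0.2 s.
2. the tin hangs on the dipped hook, let go and settled (distance between tin_bar and hook_seat below 0.012 m and value of joint hook above 0.02 m and velocity of joint hook between -0.01 and 0.01 m/s and angle between tin's own z axis and vertical below 0.17 rad and contact force between the fingers and tin below 0.05 N), for 0.5 s.
At the end, for the whole second after the job is handed in: The tin hangs by its bail in the hook (bar centre within 12 mm of the seat), let go, upright within 10 degrees, hook dipped more than 20 mm and still (under 10 mm/s), tin under 30 mm/s and not touching the casserole, which stands flat on the mat, centres within 35 mm (all of step 2 and horizontal distance between pot and mat below 0.035 m and angle between pot's own z axis and vertical below 0.05 rad and linear speed of tin below 0.03 m/s and contact force between tin and pot below 0.05 N).
It fails at once if the hook was let drop or jerked (faster than 0.3 m/s) (velocity of joint hook above 0.3 m/s or velocity of joint hook below -0.3 m/s).
It fails at once if the hook was forced down towards its stop (dip over 70 mm) (value of joint hook above 0.07 m).
It fails at once if the casserole was lifted (over 15 mm) or tipped (height (world z) of pot above 0.015 m or angle between pot's own z axis and vertical above 0.2 rad).
It fails at once if a bystander was shifted over 30 mm or tipped (distance of any of other_tin, kettle, bottle, mug, mill from where it was at the start of the episode above 0.03 m or angle between any of other_tin, kettle, bottle, mug, mill's own z axis and vertical above 0.3 rad).
It also fails if it takes over 72 s, if anything falls off the work surface, if the arm or the gripper's body presses on something with over 40 N, if the wrist force passes 120 N, or if a joint passes its speed limit or range.

## Robot

A 7-joint arm with a two-finger parallel gripper is mounted at the origin on the work surface. World frame = base frame: x ahead of the robot, y to its left, z up, the work surface at z = 0. Lengths are in m, angles in rad, forces in N, time in s.
With the tool pointing down it reaches from about 0.425 to 0.925 m from the base axis. Payload 6.8 kg.
Tool frame: the origin (TCP) lies at the very end of the fingers, on their centre line; the grasp point (between the pads) lies 19 mm behind it; z points along the fingers, x is the direction in which the jaws open and shut, and the axes are right-handed (so a half turn about z gives the same grasp; the last joint's range is limited). The gripper opens to 85 mm and grips with 20 to 120 N. Pads are 22 mm wide; open, the fingers measure 114 mm over their backs; the gripper's body (76 mm by 85 mm) begins 54 mm behind the grasp point. The pads swing forward as they close: fully open they stand 13 mm farther back than shut.
Start: joints at [1.223, 0.477, 0.022, 1.555, -0.011, 1.109, -0.083], TCP at [0.16, -0.656, 0.231] pointing down, gripper open.
Joint ranges: [-2.96, 2.96], [-0.34, 2.1], [-1.41, 1.46], [0.24, 2.44], [-1.37, 4.51], [0.17, 1.92], [-2.96, 2.96]. Speed limits (rad/s): [2.39, 2.39, 3.14, 3.14, 3.14, 3.14, 3.14].

## Interface

Orientations are given as a rotation vector (axis times angle).
In Python, from bench import * gives the robot as it stands.
- The arm moves only by the tool servo_tool, never from a script. Its argument "increments" is one flat list of numbers, 7 for each row, row after row: the shift along the tool's x, y, z in mm, then the turn, a rotation vector about the tool's x, y, z in rad, then the finger opening in mm, from 0 to 85.4. In form: [tx, ty, tz, wx, wy, wz, fingers, tx, ty, tz, wx, wy, wz, fingers, ...]. A call has exactly 8 rows; each row shifts and turns the commanded pose from where the row before left it, along the tool's axes as they then stand; what a row does not reach is not made up. A row lasts 1/8 s, in which the tool goes at most 62.5 mm and 10.7 degrees, less where a joint would pass 70% of its speed; a pose out of reach is approached as far as the arm can. A call is refused whole if a number of a shift passes 62.5 or a number of a turn 0.188, either way. A call with a gripper value outside its range is refused whole. The fingers move at their own pace and stop on an object; "squeeze" is the grip in N (left out, the last holds). Time passes only in rows, so rows that do not move let the fingers close, or fill a call up. It gives the time, the measured TCP pose, the force and the opening at its end, in the units of the state.
- get_obs(): the state, without advancing time (a new reading comes with each control period).
- grab_frame(name): name is "side" or "top"; returns (picture, depth): 384x512x3 uint8, red, green, blue; 384x512 float32, m along the optical axis (not along the pixel's ray), 0 where there is no reading.
- calibration(name): a dict with "fx", "fy", "cx", "cy" (pixels), "eye" and "orientation" of the camera in the world. Camera axes: x right, y up, looking along -z (the intrinsics and any distortion apply to the point x, -y, -z); pixel columns grow to the right and rows downward; lengths in m; the calibration is good to about 2 mm. A picture is of the moment at which its call begins. calibration takes no time and is no camera call.
- hand_in(): hands the job in, once; it reports no verdict.
The state is a dict: "clock": time; "joints": joint angles; "qvel": joint speeds; "tau": joint torques, N m; "tcp_pos": TCP position; "orientation": TCP orientation; "contact_force": force on the tool from outside, world axes, zero at the start; "moment": the same for the moment, N m; "grip_width": finger opening in m.
Only numpy, scipy, OpenCV 4.12 (cv2) and the standard library are available. Lean on these libraries where they do the work, as an engineer would, in place of code of your own. Each camera call takes 0.05 s, during which the arm holds its last target.

## Working session

There is one attempt and no reset: what is moved stays moved. The work goes in short steps, Python scripts to look and compute and a tool call to move; the robot and the scene stay as the last step left them, time stands still between calls to the robot, and variables do not carry over. Pictures are saved under pics/ and viewed, and the job is handed in when it is done.

Besides the shell and the picture viewer there is one more tool, called as name(argument=value, ...) on one line, values as JSON. servo_tool: Moves the arm, as the interface text tells. Its arguments: {"type":"object","properties":{"increments":{"type":"array","items":{"type":"number"}},"squeeze":{"type":"number"}},"required":["increments"]}

```bash
ls; mkdir -p pics; cat > h.py <<'E'
import numpy as np,cv2
from bench import *
from scipy.spatial.transform import Rotation as R
np.set_printoptions(precision=4,suppress=True)
def Rm(o):
    o=np.array(o,float)
    if o.shape==(3,3): return o
    if o.size==4: return R.from_quat(o).as_matrix()
    return R.from_rotvec(o).as_matrix()
def world(name,dep):
    c=calibration(name);v,u=np.mgrid[0:384,0:512]
    X=(u-c['cx'])/c['fx']*dep;Y=(v-c['cy'])/c['fy']*dep
    P=np.stack([X,-Y,-dep],-1)
    return P@Rm(c['orientation']).T+np.array(c['eye'])
def snap(n,tag):
    im,d=grab_frame(n);cv2.imwrite(f'pics/{tag}_{n}.png',im[:,:,::-1]);np.savez(f'{tag}_{n}.npz',im=im,d=d,W=world(n,d));return im,d
E
python3 - <<'E'
from h import *
for n in('side','top'):
    print(calibration(n));snap(n,'a')
print(get_obs())
E
```

```text
pics
{'fx': 368.2027044604097, 'fy': 368.2027044604097, 'cx': 249.56023618339248, 'cy': 190.4231440535333, 'eye': array([ 0.3363, -0.6527,  0.935 ]), 'orientation': array([ 0.766 , -0.0663, -0.1936])}
{'fx': 356.4989417086181, 'fy': 356.4989417086181, 'cx': 259.9086738379551, 'cy': 195.21506113077473, 'eye': array([0.2029, 0.0796, 1.3764]), 'orientation': array([ 0.1667, -0.1575, -1.5499])}
{'clock': 0.1, 'joints': array([ 1.2229,  0.4777,  0.0224,  1.5563, -0.0115,  1.1093, -0.0831]), 'qvel': array([ 0.0014, -0.0026, -0.0002, -0.0014,  0.    , -0.0007,  0.0011]), 'tau': array([  0.0051, -59.7754,   1.6141, -28.1949,   0.0128,   0.0051,
         0.    ]), 'tcp_pos': array([ 0.1602, -0.6552,  0.2305]), 'orientation': array([-2.4705,  1.9392,  0.0021]), 'contact_force': array([0.5584, 0.0127, 0.6845]), 'moment': array([ 0.0153, -0.0337,  0.0663]), 'grip_width': 0.0852007592576033}
```

View pics/a_side.png

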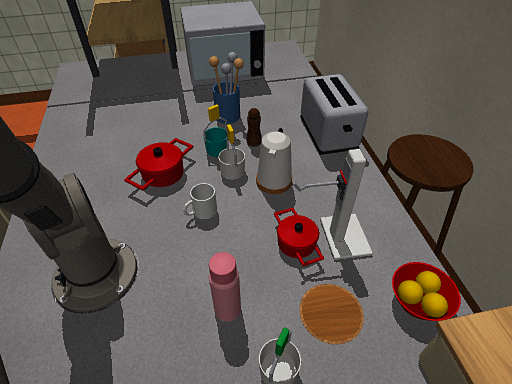

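View pics/a_top.png

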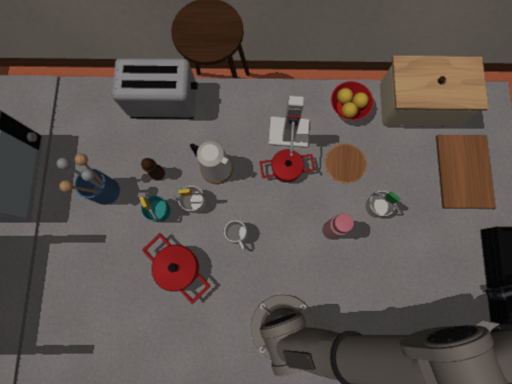

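The side view shows the small pot at (298,237), mat at (332,313), hook tip near (300,186), white tin with yellow grip at (232,160), and green tin at (280,360). In the top view these are at (288,165), (346,163), about (291,140), (191,199) and (382,204). Now I'll measure them.

```bash
python3 - <<'E'
from h import *
from scipy import ndimage as ni
for n in('top','side'):
    f=np.load(f'a_{n}.npz');im,W,d=f['im'],f['W'],f['d']
    hsv=cv2.cvtColor(im,cv2.COLOR_RGB2HSV);h,s,v=[hsv[...,i].astype(int) for i in range(3)]
    ok=d>0
    print(n,'bench z',np.median(W[...,2][300:340,60:200]) if n=='top' else W[270,160])
    for nm,m in dict(red=((h<6)|(h>174))&(s>180)&(v>60),yel=(h>20)&(h<32)&(s>180)&(v>80),grn=(h>55)&(h<75)&(s>150),cork=(h>6)&(h<18)&(s>110)&(v>80),pink=((h>165)&(s>80)&(s<170)),dark=(v<45)).items():
        l,k=ni.label(m&ok)
        for i in range(1,k+1):
            q=l==i
            if q.sum()<25 or q.sum()>6000: continue
            P=W[q];P=P[P[:,2]>-0.02]
            if len(P)<20: continue
            vv,uu=np.nonzero(q)
            print(nm,q.sum(),'px',int(uu.mean()),int(vv.mean()),'med',np.median(P,0),'lo',P.min(0),'hi',P.max(0))
    z=3
    for nm,(x0,y0,x1,y1) in (dict(a=(240,70,390,240),b=(130,130,260,260)) if n=='top' else dict(a=(190,90,390,290))).items():
        c=im[y0:y1,x0:x1,::-1];cv2.imwrite(f'pics/crop_{n}_{nm}.png',cv2.resize(c,None,fx=z,fy=z,interpolation=cv2.INTER_CUBIC))
E
```

```text
top bench z -0.00015246522901890547
red 555 px 352 98 med [ 0.8896 -0.2854  0.0498] lo [ 0.7874 -0.3512  0.0007] hi [ 0.9516 -0.1922  0.0694]
red 762 px 286 165 med [ 0.5921 -0.0086  0.0662] lo [ 0.5395 -0.1068  0.0382] hi [0.6612 0.083  0.0885]
red 1777 px 174 267 med [0.2058 0.3868 0.0863] lo [0.0876 0.2706 0.0421] hi [0.3281 0.5151 0.1156]
grn 72 px 391 197 med [ 0.4506 -0.3593  0.1958] lo [ 0.4391 -0.3758  0.1607] hi [ 0.4643 -0.3459  0.2026]
cork 3370 px 445 81 med [ 0.8897 -0.5593  0.1901] lo [ 0.7778 -0.7225  0.1799] hi [ 0.9872 -0.392   0.2108]
cork 3629 px 465 171 med [ 0.5946 -0.717   0.0199] lo [ 0.4512 -0.8182  0.0091] hi [ 0.7486 -0.6168  0.0301]
cork 1246 px 345 163 med [ 0.6289 -0.2506  0.0012] lo [ 0.549  -0.3307 -0.0081] hi [ 0.7105 -0.1695  0.0118]
cork 80 px 80 158 med [0.5491 0.6752 0.2654] lo [0.5363 0.6625 0.2525] hi [0.5672 0.6932 0.2734]
cork 87 px 65 185 med [0.4588 0.7133 0.2647] lo [0.4446 0.702  0.2517] hi [0.4759 0.7286 0.2737]
pink 335 px 342 223 med [ 0.3564 -0.1811  0.2259] lo [ 0.3275 -0.2731 -0.0026] hi [ 0.4174 -0.153   0.2331]
dark 367 px 150 68 me
[... 4955 characters left out ...]
0836] lo [ 0.5904 -0.0309  0.0711] hi [ 0.6126 -0.0068  0.0882]
dark 126 px 127 285 med [ 0.0943 -0.0711  0.002 ] lo [ 0.0578 -0.1033 -0.0035] hi [0.1165 0.0162 0.0151]
dark 31 px 69 291 med [-0.0575 -0.0639  0.0234] lo [-0.068  -0.073   0.0136] hi [-0.0492 -0.0555  0.0377]
dark 88 px 74 309 med [-0.0503 -0.1101 -0.0003] lo [-0.097  -0.1248 -0.0029] hi [ 0.0088 -0.0684  0.0118]
dark 41 px 105 306 med [ 0.0344 -0.1146 -0.001 ] lo [ 0.0121 -0.123  -0.0053] hi [ 0.0553 -0.1029  0.0072]
dark 39 px 284 343 med [ 0.4569 -0.3735  0.1751] lo [ 0.4468 -0.3857  0.1487] hi [ 0.4689 -0.3588  0.1976]
dark 140 px 2 373 med [ 0.1585 -0.516   0.6228] lo [ 0.1519 -0.5243  0.6107] hi [ 0.1615 -0.4996  0.629 ]
```

View pics/crop_top_a.png

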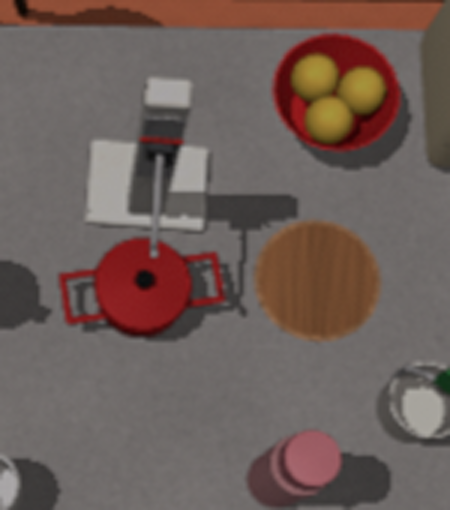

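View pics/crop_top_b.png

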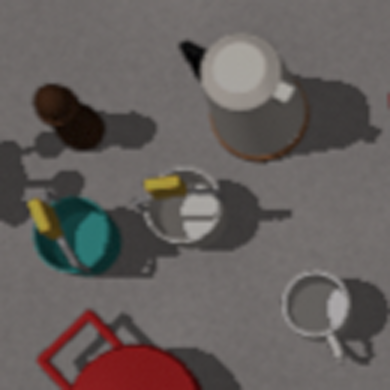

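View pics/crop_side_a.png

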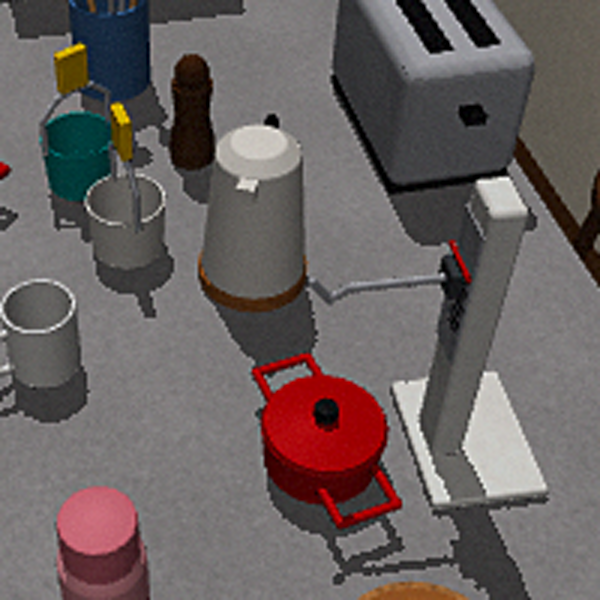

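```bash
python3 - <<'E'
from h import *
def rect(P):
    r=cv2.minAreaRect((P[:,:2]*1000).astype(np.float32)); return r
for n in('top','side'):
    f=np.load(f'a_{n}.npz');im,W,d=f['im'],f['W'],f['d'];x,y,z=W[...,0],W[...,1],W[...,2]
    hsv=cv2.cvtColor(im,cv2.COLOR_RGB2HSV);h,s,v=[hsv[...,i].astype(int) for i in range(3)]
    print(n)
    m=(x>.55)&(x<.9)&(y>-.15)&(y<.15)
    q=m&(z>.325)&(z<.36);print('coltop',q.sum(),rect(W[q]))
    q=m&(abs(z-.014)<.006)&(s<60)&(v>90)&(x>.66);print('foot',q.sum(),rect(W[q]))
    q=m&(z>.225)&(z<.30)&(x<.69);P=W[q];o=np.argsort(P[:,0]);print('hook\n',P[o][::3])
    q=(abs(x-.463)<.03)&(abs(y-.33)<.04)&(z>.19)&(z<.21);print('grip',q.sum(),rect(W[q]),W[q].mean(0))
    q=(abs(x-.463)<.03)&(abs(y-.33)<.04)&(z>.148)&(z<.21)&(h>18)&(h<34)&(s>120);print('grip all',q.sum(),rect(W[q]),W[q].mean(0))
    q=(abs(x-.463)<.08)&(abs(y-.31)<.08)&(z>.06)&(z<.082);c=cv2.minEnclosingCircle((W[q][:,:2]*1000).astype(np.float32));print('tin rim',q.sum(),c)
    q=(abs(x-.55)<.12)&(abs(y-.25)<.12)&(z>.185)&(z<.215)&(s<60);print('kettle top',q.sum(),cv2.minEnclosingCircle((W[q][:,:2]*1000).astype(np.float32)))
    q=(abs(x-.55)<.12)&(abs(y-.25)<.12)&(z>.1)&(z<.215);print('kettle up',W[q].min(0),W[q].max(0))
    red=((h<6)|(h>174))&(s>150)&m&(x<.7)
    q=red&(z>.055)&(z<.075);print('pot lid',q.sum(),cv2.minEnclosingCircle((W[q][:,:2]*1000).astype(np.float32)))
    q=m&(v<60)&(z>.075)&(z<.09)&(x<.65);print('knob',q.sum(),W[q].mean(0))
    for sgn in(1,-1):
        q=red&(z>.034)&(z<.05)&(sgn*(y+.01)>.07);P=W[q];print('handle',q.sum(),P.mean(0),rect(P),)
    q=(h>6)&(h<18)&(s>110)&(abs(z)<.012)&(abs(x-.63)<.12)&(abs(y+.25)<.12);print('mat',cv2.minEnclosingCircle((W[q][:,:2]*1000).astype(np.float32)))
E
```

```text
top
coltop 181 ((725.3055419921875, -19.462276458740234), (49.668121337890625, 34.500152587890625), 85.92324829101562)
foot 721 ((768.6506958007812, -5.9012603759765625), (280.9681701660156, 217.4039764404297), 89.05955505371094)
hook
 [[ 0.5716 -0.0114  0.265 ]
 [ 0.5751 -0.0114  0.2647]
 [ 0.5857 -0.0123  0.2538]
 [ 0.5931 -0.01    0.2422]
 [ 0.5977 -0.0127  0.2493]
 [ 0.6008 -0.0126  0.2504]
 [ 0.6063 -0.0123  0.2546]
 [ 0.6099 -0.0091  0.254 ]
 [ 0.6126 -0.0155  0.2564]
 [ 0.6161 -0.0122  0.2563]
 [ 0.6202 -0.0123  0.2547]
 [ 0.6229 -0.0096  0.2472]
 [ 0.6272 -0.0124  0.2547]
 [ 0.6316 -0.0126  0.2522]
 [ 0.638  -0.0158  0.2541]
 [ 0.6416 -0.0125  0.2537]
 [ 0.6488 -0.0125  0.2535]
 [ 0.6524 -0.0159  0.2535]
 [ 0.6591 -0.0158  0.2544]
 [ 0.6632 -0.0126  0.253 ]
 [ 0.6666 -0.0126  0.2534]
 [ 0.6704 -0.0193  0.2531]
 [ 0.6742 -0.0127  0.2523]
 [ 0.6783 -0.0161  0.2512]
 [ 0.6804 -0.0159  0.2546]
 [ 0.6853 -0.0195  0.2515]]
grip 52 ((461.256103515625, 347.9010314941406), (12.982446670532227, 36.99428939819336), 8.935993194580078) [0.4608 0.3473 0.1994]
grip all 76 ((461.026763916015
[... 2520 characters left out ...]
1392364501953), 8.39883804321289) [0.4609 0.3359 0.1809]
tin rim 173 ((485.9710998535156, 315.00640869140625), 85.96186065673828)
kettle top 399 ((592.1555786132812, 253.170166015625), 53.41398239135742)
kettle up [0.4526 0.2014 0.1   ] [0.646  0.3638 0.2028]
pot lid 999 ((601.271240234375, -17.167421340942383), 63.02449417114258)
knob 52 [ 0.6004 -0.019   0.0832]
handle 80 [0.5888 0.0774 0.0427] ((587.7215576171875, 71.508544921875), (66.9305648803711, 29.405519485473633), 7.264389514923096)
handle 140 [ 0.6123 -0.1068  0.0429] ((614.3211059570312, -98.88972473144531), (68.77487182617188, 43.89992141723633), 8.28873348236084)
mat ((627.7230224609375, -252.43418884277344), 85.36325073242188)
```

```bash
cat >> h.py <<'E'
def plan(pos,xang=None):
    """remaining in tool axes: shift mm, and z-turn needed (tool down) so tool x has world angle xang"""
    o=get_obs();Rt=Rm(o['orientation']);p=np.array(o['tcp_pos'])
    a=np.arctan2(Rt[1,0],Rt[0,0])
    print('t',o['clock'],'tcp',p,'xang',round(a,4),'zaxis',Rt[:,2],'F',o['contact_force'],'w',round(o['grip_width'],4),'j',o['joints'])
    if pos is None: return
    print('shift mm (tool now)',Rt.T@(np.array(pos)-p)*1000)
    if xang is not None:
        zt=np.array([[np.cos(xang),np.sin(xang),0],[np.sin(xang),-np.cos(xang),0],[0,0,-1]]).T
        zt=np.array([[np.cos(xang),np.sin(xang),0],[np.sin(xang),-np.cos(xang),0],[0,0,-1.]]).T
        print('turn rv',R.from_matrix(Rt.T@zt).as_rotvec(),'shift mm after turn',zt.T@(np.array(pos)-p)*1000)
E
python3 - <<'E'
from h import *
for a in(1.72,1.72-np.pi): plan([.6165,-.1134,.25],a)
E
```

```text
t 0.1 tcp [ 0.1602 -0.6552  0.2305] xang -1.331 zaxis [-0.0005  0.0015 -1.    ] F [0.5584 0.0127 0.6845] w 0.0852 j [ 1.2229  0.4777  0.0224  1.5563 -0.0115  1.1093 -0.0831]
shift mm (tool now) [-417.9327 -571.9441  -18.9703]
turn rv [-0.0024  0.0003 -3.051 ] shift mm after turn [467.9378 531.7892 -19.5486]
t 0.1 tcp [ 0.1602 -0.6552  0.2305] xang -1.331 zaxis [-0.0005  0.0015 -1.    ] F [0.5584 0.0127 0.6845] w 0.0852 j [ 1.2229  0.4777  0.0224  1.5563 -0.0115  1.1093 -0.0831]
shift mm (tool now) [-417.9327 -571.9441  -18.9703]
turn rv [0.0002 0.0016 0.0906] shift mm after turn [-467.9378 -531.7892  -19.5486]
```

servo_tool(increments=[0, 0, -50, 0, 0, 0.0906, 30, 0, 0, -50, 0, 0, 0, 30, 0, 0, -30, 0, 0, 0, 30, -38, -43, 0, 0, 0, 0, 30, -38, -43, 0, 0, 0, 0, 30, -38, -43, 0, 0, 0, 0, 30, -38, -43, 0, 0, 0, 0, 30, -38, -43, 0, 0, 0, 0, 30], squeeze=30)

```text
clock: 1.1
tcp_pos: [0.3455, -0.4341, 0.361]
orientation: [2.381, -2.05, -0.001]
contact_force: [0.2, -0.1, -0.4]
grip_width: 0.03
```

```bash
python3 -c "
from h import *
plan([.6165,-.1134,.25],1.72-np.pi)"
```

```text
t 1.1 tcp [ 0.3455 -0.4341  0.361 ] xang -1.4217 zaxis [-0.0003  0.0002 -1.    ] F [ 0.2212 -0.1015 -0.4411] w 0.03 j [ 0.8637  0.1852 -0.0912  1.6673  0.0175  1.2902 -0.6525]
shift mm (tool now) [-276.8416 -315.6342  111.0381]
turn rv [ 0.0003  0.0003 -0.0001] shift mm after turn [-276.8439 -315.6313  111.0406]
```

servo_tool(increments=[-39.5, -45, 0, 0, 0, 0, 30, -39.5, -45, 0, 0, 0, 0, 30, -39.5, -45, 0, 0, 0, 0, 30, -39.5, -45, 0, 0, 0, 0, 30, -39.5, -45, 0, 0, 0, 0, 30, -39.5, -45, 0, 0, 0, 0, 30, -39.5, -45, 0, 0, 0, 0, 30, 0, 0, 50, 0, 0, 0, 30])

```text
clock: 2.1
tcp_pos: [0.6198, -0.109, 0.3138]
orientation: [-2.384, 2.034, -0.007]
contact_force: [-0.2, -1.1, -1.0]
grip_width: 0.0301
```

servo_tool(increments=[0, 0, 50, 0, 0, 0, 30, 0, 0, 50, 0, 0, 0, 30, 0, 0, 50, 0, 0, 0, 30, 0, 0, 40, 0, 0, 0, 30, 0, 0, 0, 0, 0, 0, 30, 0, 0, 0, 0, 0, 0, 30, 0, 0, 0, 0, 0, 0, 30, 0, 0, 0, 0, 0, 0, 30])

```text
clock: 3.1
tcp_pos: [0.616, -0.1157, 0.1229]
orientation: [-2.38, 2.049, -0.004]
contact_force: [-0.3, 0.2, -0.0]
grip_width: 0.03
```

```bash
python3 -c "
from h import *
plan([.6165,-.1134,.021],1.72-np.pi)
for n in('side','top'):
    im,d=snap(n,'b')
    c=im[150:310,220:400] if n=='side' else im[90:230,230:390]
    cv2.imwrite(f'pics/b_c_{n}.png',cv2.resize(c[:,:,::-1],None,fx=4,fy=4,interpolation=cv2.INTER_CUBIC)[:600])
"
```

```text
t 3.1 tcp [ 0.616  -0.1157  0.1229] xang -1.4217 zaxis [ 0.0026 -0.0005 -1.    ] F [-0.3476  0.2191 -0.0115] w 0.03 j [ 0.3129  0.532  -0.3065  1.755   0.1999  0.8824 -1.5027]
shift mm (tool now) [ -2.3337  -0.5533 101.9363]
turn rv [-0.0025 -0.0009 -0.0001] shift mm after turn [ -2.245   -0.8095 101.9366]
```

View pics/b_c_side.png

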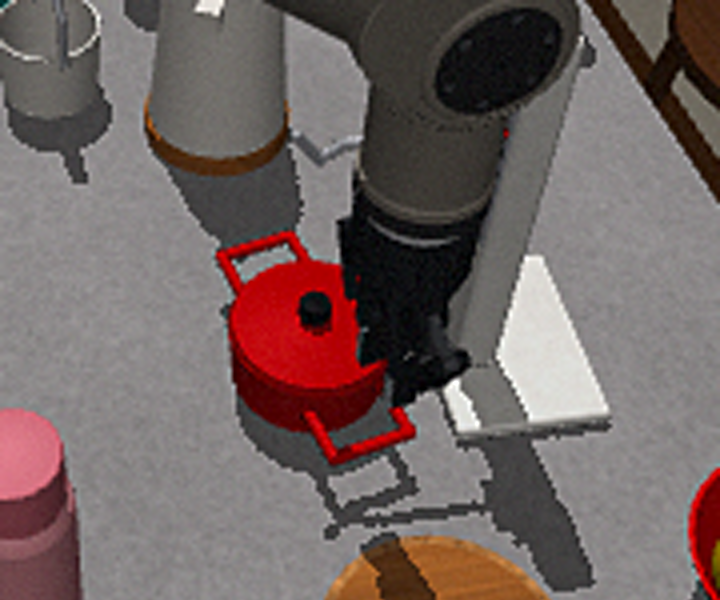

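View pics/b_c_top.png

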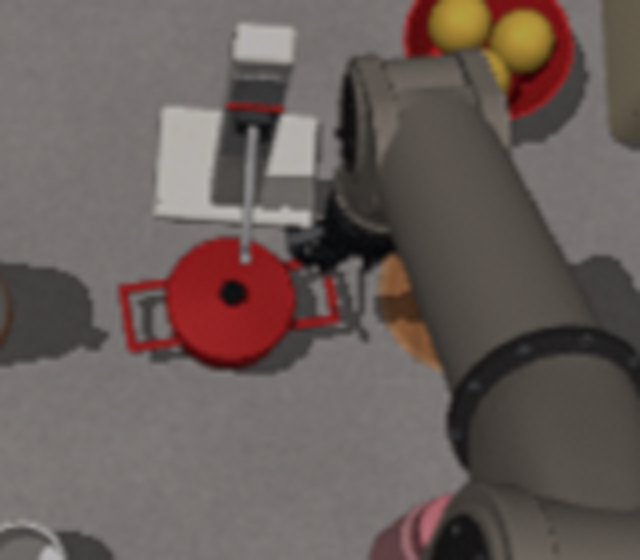

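```bash
python3 - <<'E'
from h import *
for n in('side','top'):
    f=np.load(f'a_{n}.npz');im,W=f['im'],f['W'];hsv=cv2.cvtColor(im,cv2.COLOR_RGB2HSV);h,s,v=[hsv[...,i].astype(int) for i in range(3)]
    red=((h<8)|(h>172))&(s>140)
    a=.15;e=np.array([-np.sin(a),np.cos(a)]);ex=np.array([np.cos(a),np.sin(a)])
    q=W[...,:2]-np.array([.6015,-.0145]);py=q@e;px=q@ex
    for sg in(1,-1):
        m=red&(abs(W[...,2]-.042)<.012)&(sg*py>.085)&(sg*py<.115)&(abs(px)<.05)
        P=W[m];print(n,sg,m.sum(),'mean',P.mean(0),'py range',np.percentile(py[m],[2,50,98]),'px',np.percentile(px[m],[2,98]),'slope',np.polyfit(px[m],py[m],1))
    # gripper dark points fingertips
    f=np.load(f'b_{n}.npz');im,W=f['im'],f['W']
    m=(abs(W[...,0]-.616)<.08)&(abs(W[...,1]+.115)<.08)&(W[...,2]>.115)&(W[...,2]<.16)&(im.max(-1)<60)
    P=W[m];print('fingers',m.sum(),P.mean(0) if m.sum() else '',np.percentile(P,[2,98],axis=0) if m.sum() else '')
E
```

```text
side 1 67 mean [0.586  0.0799 0.0424] py range [0.0873 0.0962 0.1015] px [-0.034   0.0306] slope [-0.0073  0.0957]
side -1 101 mean [ 0.6157 -0.1134  0.043 ] py range [-0.107  -0.1017 -0.0861] px [-0.033   0.0334] slope [ 0.006  -0.0999]
fingers 76 [ 0.6112 -0.1185  0.1415] [[ 0.6022 -0.1463  0.1241]
 [ 0.6234 -0.1001  0.1586]]
top 1 42 mean [0.5872 0.0826 0.045 ] py range [0.0867 0.0993 0.1042] px [-0.0335  0.0328] slope [0.0085 0.0981]
top -1 38 mean [ 0.6154 -0.1096  0.0445] py range [-0.1015 -0.0971 -0.0859] px [-0.0304  0.0337] slope [-0.0352 -0.0961]
fingers 12 [ 0.6068 -0.1085  0.1425] [[ 0.6017 -0.1316  0.1242]
 [ 0.6132 -0.0867  0.1549]]
```

servo_tool(increments=[-2, -1, 25, 0, 0, 0, 30, 0, 0, 25, 0, 0, 0, 30, 0, 0, 20, 0, 0, 0, 30, 0, 0, 20, 0, 0, 0, 30, 0, 0, 12, 0, 0, 0, 30, 0, 0, 0, 0, 0, 0, 30, 0, 0, 0, 0, 0, 0, 0, 0, 0, 0, 0, 0, 0, 0])

```text
clock: 4.2
tcp_pos: [0.616, -0.1133, 0.0195]
orientation: [-2.381, 2.049, -0.001]
contact_force: [0.0, 0.5, -0.4]
grip_width: 0.0086
```

servo_tool(increments=[0, 0, 0, 0, 0, 0, 0, 0, 0, 0, 0, 0, 0, 0, 0, 0, 0, 0, 0, 0, 0, 0, 0, 0, 0, 0, 0, 0, 0, 0, 0, 0, 0, 0, 0, 0, 0, 0, 0, 0, 0, 0, 0, 0, 0, 0, 0, 0, 0, 0, 0, 0, 0, 0, 0, 0])

```text
clock: 5.2
tcp_pos: [0.616, -0.1134, 0.0194]
orientation: [-2.381, 2.049, -0.0]
contact_force: [0.7, 2.3, 3.4]
grip_width: 0.0087
```

```bash
python3 -c "
from h import *
plan([.6435,-.351,.021],1.72-np.pi)"
```

```text
t 5.2 tcp [ 0.616  -0.1134  0.0194] xang -1.4216 zaxis [ 0.0003  0.0001 -1.    ] F [0.6679 2.3219 3.3621] w 0.0087 j [ 0.28    0.6696 -0.2692  1.8025  0.2579  0.7035 -1.5531]
shift mm (tool now) [239.0982   8.1029  -1.5819]
turn rv [-0.0004  0.0001  0.    ] shift mm after turn [239.0984   8.1013  -1.5666]
```

servo_tool(increments=[5, 0.2, 0, 0, 0, 0, 0, 12, 0.4, 0, 0, 0, 0, 0, 16, 0.5, 0, 0, 0, 0, 0, 16, 0.5, 0, 0, 0, 0, 0, 16, 0.5, 0, 0, 0, 0, 0, 16, 0.5, 0, 0, 0, 0, 0, 16, 0.5, 0, 0, 0, 0, 0, 16, 0.5, 0, 0, 0, 0, 0])

```text
clock: 6.2
tcp_pos: [0.6289, -0.2233, 0.0191]
orientation: [-2.381, 2.047, 0.005]
contact_force: [-1.9, 7.2, 4.0]
grip_width: 0.0087
```

```bash
python3 -c "
from h import *
plan([.6435,-.351,.021],1.72-np.pi)"
```

```text
t 6.2 tcp [ 0.6289 -0.2233  0.0191] xang -1.42 zaxis [-0.0011  0.0034 -1.    ] F [-1.8742  7.2037  3.9555] w 0.0087 j [ 0.439   0.7214 -0.2707  1.6946  0.2542  0.7621 -1.3726]
shift mm (tool now) [128.4398   4.7444  -2.3433]
turn rv [0.0006 0.0035 0.0016] shift mm after turn [128.4544   4.5434  -1.896 ]
```

servo_tool(increments=[16, 0.5, 0, 0, 0, 0, 0, 16, 0.5, 0, 0, 0, 0, 0, 16, 0.5, -0.5, 0, 0, 0, 0, 16, 0.5, 0, 0, 0, 0, 0, 16, 0.5, 0, 0, 0, 0, 0, 16, 0.5, 0, 0, 0, 0, 0, 16, 0.5, 0, 0, 0, 0, 0, 10, 0.5, 0, 0, 0, 0, 0])

```text
clock: 7.2
tcp_pos: [0.6429, -0.3452, 0.0193]
orientation: [-2.38, 2.048, 0.005]
contact_force: [-0.1, 6.6, 3.6]
grip_width: 0.0087
```

```bash
python3 -c "
from h import *
plan([.6435,-.351,.021],1.72-np.pi)
for n in('side','top'):
    im,d=snap(n,'c')
"
```

```text
t 7.2 tcp [ 0.6429 -0.3452  0.0193] xang -1.4212 zaxis [-0.0014  0.0033 -1.    ] F [-0.142   6.562   3.6132] w 0.0087 j [ 0.5803  0.8017 -0.2665  1.5233  0.2506  0.8529 -1.1958]
shift mm (tool now) [ 5.7883  0.3082 -1.6796]
turn rv [0.0009 0.0035 0.0004] shift mm after turn [ 5.7943  0.3043 -1.6598]
```

View pics/c_side.png

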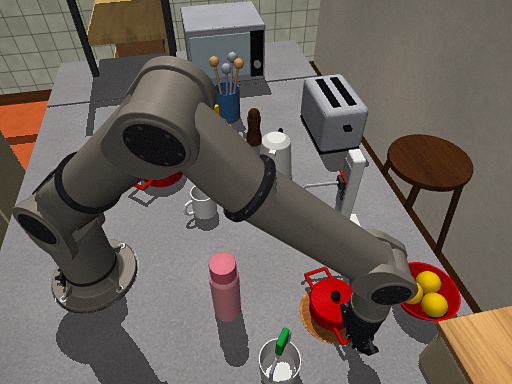

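View pics/c_top.png

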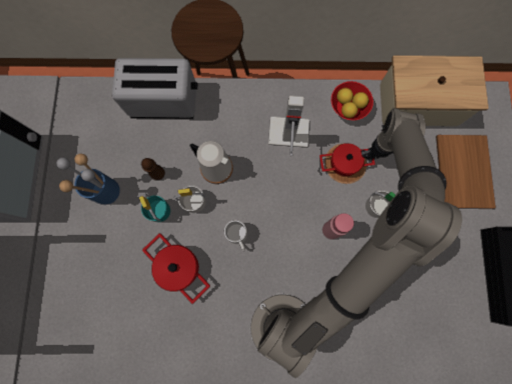

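The pot (side view around (333,303), top view (348,158)) now stands on the mat. I'll let it settle, then measure it.

```bash
python3 - <<'E'
from h import *
for n in('side','top'):
    f=np.load(f'c_{n}.npz');im,W=f['im'],f['W'];hsv=cv2.cvtColor(im,cv2.COLOR_RGB2HSV);h,s,v=[hsv[...,i].astype(int) for i in range(3)]
    x,y,z=W[...,0],W[...,1],W[...,2]
    q=((h<6)|(h>174))&(s>150)&(abs(x-.63)<.09)&(abs(y+.25)<.09)&(z>.055)&(z<.078)
    print(n,'lid',cv2.minEnclosingCircle((W[q][:,:2]*1000).astype(np.float32)))
    q=(v<60)&(abs(x-.63)<.03)&(abs(y+.25)<.03)&(z>.075)&(z<.093);print('knob',q.sum(),W[q].mean(0))
E
```

```text
side lid ((627.9468994140625, -254.8637237548828), 67.87577819824219)
knob 74 [ 0.6277 -0.2496  0.0838]
top lid ((628.4067993164062, -244.6879119873047), 62.65219497680664)
knob 26 [ 0.6287 -0.2456  0.0856]
```

servo_tool(increments=[0, 0, 0, 0, 0, 0, 30, 0, 0, 0, 0, 0, 0, 30, 0, 0, 0, 0, 0, 0, 30, 0, 0, -30, 0, 0, 0, 30, 0, 0, -50, 0, 0, 0, 30, 0, 0, -60, 0, 0, 0, 30, 0, 0, -60, 0, 0, 0, 30, 0, 0, -60, 0, 0, 0, 30])

```text
clock: 8.3
tcp_pos: [0.6428, -0.347, 0.2819]
orientation: [2.381, -2.05, 0.001]
contact_force: [0.6, -0.4, -0.2]
grip_width: 0.03
```

```bash
python3 -c "
from h import *
plan([.4615,.3455,.36],.148)"
```

```text
t 8.3 tcp [ 0.6428 -0.347   0.2819] xang -1.4217 zaxis [ 0.0001 -0.0004 -1.    ] F [ 0.5602 -0.4017 -0.2259] w 0.03 j [ 0.6008  0.5568 -0.306   1.3244  0.1671  1.2851 -1.1303]
shift mm (tool now) [-711.7399   76.428   -78.3906]
turn rv [ 0.0003 -0.0004 -1.5697] shift mm after turn [ -77.2353 -711.6875  -78.0741]
```

servo_tool(increments=[0, 0, -60, 0, 0, 0, 40, 0, 0, -60, 0, 0, 0, 40, -59.5, 6.4, 0, 0, 0, 0, 40, -59.5, 6.4, 0, 0, 0, 0, 40, -59.5, 6.4, 0, 0, 0, 0, 40, -59.5, 6.4, 0, 0, 0, 0, 40, -59.5, 6.4, 0, 0, 0, 0, 40, -59.5, 6.4, 0, 0, 0, 0, 40])

```text
clock: 9.3
tcp_pos: [0.5513, 0.002, 0.4]
orientation: [-2.381, 2.05, -0.001]
contact_force: [0.6, 0.2, -0.0]
grip_width: 0.0403
```

servo_tool(increments=[-59, 6.4, 0, 0, 0, 0, 40, -59, 6.4, 0, 0, 0, 0, 40, -59, 6.4, 0, 0, 0, 0, 40, -59, 6.4, 0, 0, 0, 0, 40, -59, 6.4, 0, 0, 0, 0, 40, -59, 6.4, 0, 0, 0, 0, 40, 0, 0, 0, 0, 0, -0.17, 40, 0, 0, 0, 0, 0, -0.17, 40])

```text
clock: 10.3
tcp_pos: [0.4609, 0.3456, 0.3996]
orientation: [2.699, -1.607, 0.0]
contact_force: [0.2, -0.3, -0.2]
grip_width: 0.0402
```

servo_tool(increments=[0, 0, 0, 0, 0, -0.175, 40, 0, 0, 0, 0, 0, -0.175, 40, 0, 0, 0, 0, 0, -0.175, 40, 0, 0, 0, 0, 0, -0.175, 40, 0, 0, 0, 0, 0, -0.175, 40, 0, 0, 0, 0, 0, -0.175, 40, 0, 0, 0, 0, 0, -0.175, 40, 0, 0, 0, 0, 0, 0, 40])

```text
clock: 11.3
tcp_pos: [0.4616, 0.3444, 0.3997]
orientation: [3.134, 0.222, -0.0]
contact_force: [-0.3, -0.3, 0.2]
grip_width: 0.0401
```

```bash
python3 -c "
from h import *
plan([.4615,.3455,.28],.148)"
```

```text
t 11.3 tcp [0.4616 0.3444 0.3997] xang 0.1416 zaxis [-0.0001 -0.0002 -1.    ] F [-0.3165 -0.33    0.2281] w 0.0401 j [-0.0154  0.3338 -0.9586  1.5148  0.2741  1.4354 -0.8434]
shift mm (tool now) [  0.0355  -1.0907 119.6752]
turn rv [ 0.0002  0.0001 -0.0064] shift mm after turn [  0.0321  -1.0653 119.6755]
```

servo_tool(increments=[0, -1, 30, 0, 0, -0.006, 40, 0, 0, 30, 0, 0, 0, 40, 0, 0, 30, 0, 0, 0, 40, 0, 0, 30, 0, 0, 0, 40, 0, 0, 25, 0, 0, 0, 40, 0, 0, 0, 0, 0, 0, 40, 0, 0, 0, 0, 0, 0, 40, 0, 0, 0, 0, 0, 0, 40])

```text
clock: 12.3
tcp_pos: [0.4619, 0.3463, 0.2562]
orientation: [-3.132, -0.233, -0.003]
contact_force: [-0.9, 1.1, 0.1]
grip_width: 0.0405
```

```bash
python3 -c "
from h import *
plan([.4615,.3455,.171],.148)
for n in('side','top'):
    im,d=snap(n,'d')
    c=im[60:200,160:320] if n=='side' else im[130:270,130:290]
    cv2.imwrite(f'pics/d_c_{n}.png',cv2.resize(c[:,:,::-1],None,fx=4,fy=4,interpolation=cv2.INTER_CUBIC)[:600])
    W=np.load(f'd_{n}.npz')['W'];m=(abs(W[...,0]-.4615)<.08)&(abs(W[...,1]-.3455)<.08)&(W[...,2]>.235)&(W[...,2]<.29)
    P=W[m];print(n,m.sum(),P.mean(0),np.percentile(P,[1,99],axis=0))
"
```

```text
t 12.3 tcp [0.4619 0.3463 0.2562] xang 0.1485 zaxis [ 0.0018  0.0012 -1.    ] F [-0.8506  1.1434  0.1068] w 0.0405 j [-0.0518  0.4362 -0.9187  1.7223  0.3744  1.1679 -0.9262]
shift mm (tool now) [-0.6961  0.8036 85.18  ]
turn rv [-0.001  -0.002   0.0005] shift mm after turn [-0.5276  0.7222 85.1819]
side 86 [0.46   0.3378 0.275 ] [[0.428  0.3278 0.259 ]
 [0.493  0.3541 0.2895]]
top 4 [0.4323 0.3369 0.2771] [[0.4293 0.3358 0.2688]
 [0.4357 0.3383 0.2838]]
```

View pics/d_c_side.png

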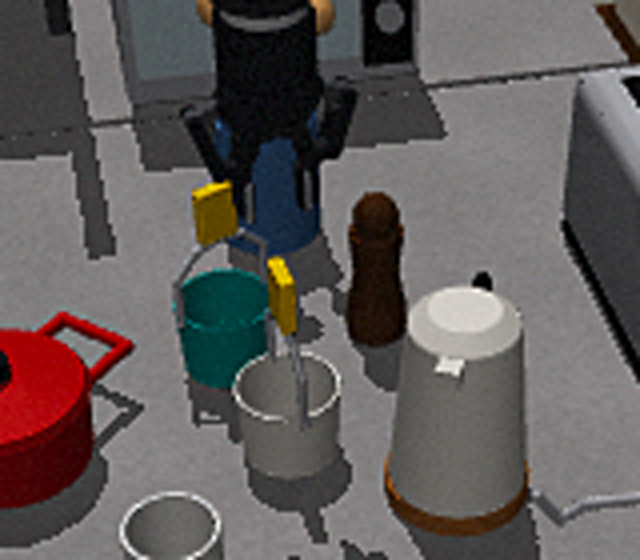

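View pics/d_c_top.png

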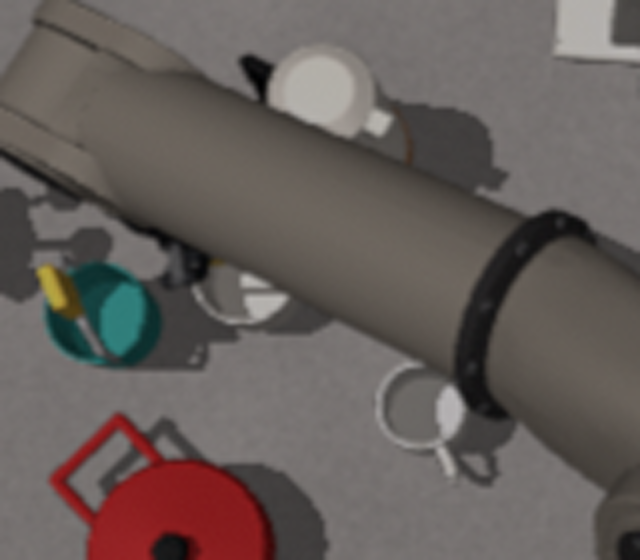

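```bash
python3 - <<'E'
from h import *
from scipy.optimize import least_squares
for n in('side','top'):
    f=np.load(f'a_{n}.npz');W=f['W'];x,y,z=W[...,0],W[...,1],W[...,2]
    c=np.array([.4615,.34])
    for it in range(4):
        r=np.hypot(x-c[0],y-c[1]);m=(z>.069)&(z<.081)&(r>.038)&(r<.056)
        P=W[m][:,:2]
        s=least_squares(lambda q:np.hypot(P[:,0]-q[0],P[:,1]-q[1])-q[2],[*c,.047],loss='soft_l1',f_scale=.002);c=s.x[:2]
    print(n,m.sum(),s.x)
    m=(z>.01)&(z<.06)&(np.hypot(x-c[0],y-c[1])<.06);P=W[m]
    print('bar area',W[(z>.135)&(z<.15)&(np.hypot(x-c[0],y-c[1])<.06)].mean(0))
E
```

```text
side 88 [0.4617 0.3444 0.0463]
bar area [0.4636 0.3235 0.1423]
top 65 [0.4613 0.3488 0.0459]
bar area [0.462  0.3397 0.1421]
```

servo_tool(increments=[-0.5, 0, 25, 0, 0, 0, 40, 0, 0, 25, 0, 0, 0, 40, 0, 0, 20, 0, 0, 0, 40, 0, 0, 10, 0, 0, 0, 40, 0, 0, 4, 0, 0, 0, 40, 0, 0, 0, 0, 0, 0, 40, 0, 0, 0, 0, 0, 0, 0, 0, 0, 0, 0, 0, 0, 0], squeeze=40)

```text
clock: 13.4
tcp_pos: [0.4614, 0.3459, 0.1714]
orientation: [-3.132, -0.234, -0.002]
contact_force: [1.4, 0.4, 4.0]
grip_width: 0.0135
```

servo_tool(increments=[0, 0, 0, 0, 0, 0, 0, 0, 0, 0, 0, 0, 0, 0, 0, 0, 0, 0, 0, 0, 0, 0, 0, 0, 0, 0, 0, 0, 0, 0, 0, 0, 0, 0, 0, 0, 0, 0, 0, 0, 0, 0, 0, 0, 0, 0, 0, 0, 0, 0, 0, 0, 0, 0, 0, 0])

```text
clock: 14.4
tcp_pos: [0.4615, 0.346, 0.1714]
orientation: [-3.132, -0.234, -0.002]
contact_force: [1.6, 0.6, 5.7]
grip_width: 0.0131
```

```bash
python3 -c "
from h import *
plan([.4615,.3455,.41],.148)"
```

```text
t 14.4 tcp [0.4615 0.346  0.1714] xang 0.1492 zaxis [ 0.0011  0.0007 -1.    ] F [1.5574 0.6172 5.67  ] w 0.0131 j [-0.0976  0.5237 -0.8678  1.8114  0.464   1.0224 -0.9993]
shift mm (tool now) [   0.2569    0.3299 -238.6314]
turn rv [-0.0005 -0.0012  0.0012] shift mm after turn [  -0.0326    0.4603 -238.6313]
```

servo_tool(increments=[0, 0, -10, 0, 0, 0, 0, 0, 0, -30, 0, 0, 0, 0, 0, 0, -45, 0, 0, 0, 0, 0, 0, -50, 0, 0, 0, 0, 0, 0, -50, 0, 0, 0, 0, 0, 0, -35, 0, 0, 0, 0, 0, 0, -15, 0, 0, 0, 0, 0, 0, 0, 0, 0, 0, 0])

```text
clock: 15.4
tcp_pos: [0.4607, 0.3455, 0.4054]
orientation: [3.132, 0.235, -0.0]
contact_force: [0.7, 0.6, -3.5]
grip_width: 0.0133
```

servo_tool(increments=[0, 0, 0, 0, 0, 0.1, 0, 0, 0, 0, 0, 0, 0.12, 0, 0, 0, 0, 0, 0, 0, 0, 0, 0, 0, 0, 0, 0, 0, 0, 0, 0, 0, 0, 0, 0, 0, 0, 0, 0, 0, 0, 0, 0, 0, 0, 0, 0, 0, 0, 0, 0, 0, 0, 0, 0, 0])

```text
clock: 16.4
tcp_pos: [0.461, 0.3456, 0.4058]
orientation: [-3.14, 0.111, -0.0]
contact_force: [0.1, 0.6, -4.0]
grip_width: 0.0134
```

```bash
python3 -c "
from h import *
plan([.475,-.006,.42],-.07)
for n in('side','top'): snap(n,'e')"
```

```text
t 16.4 tcp [0.461  0.3456 0.4058] xang -0.0705 zaxis [ 0.0001  0.     -1.    ] F [ 0.0936  0.5743 -3.9537] w 0.0134 j [-0.0432  0.3202 -0.9198  1.5054  0.2553  1.442  -1.0417]
shift mm (tool now) [ 38.7571 349.7328 -14.1846]
turn rv [-0.     -0.0001 -0.0005] shift mm after turn [ 38.5845 349.7522 -14.1777]
```

View pics/e_side.png

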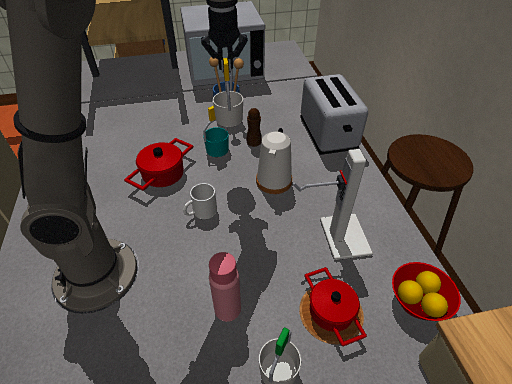

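servo_tool(increments=[1, 8, 0, 0, 0, 0, 0, 2, 16, 0, 0, 0, 0, 0, 3, 24, 0, 0, 0, 0, 0, 3, 28, 0, 0, 0, 0, 0, 3, 28, 0, 0, 0, 0, 0, 3, 28, 0, 0, 0, 0, 0, 3, 28, 0, 0, 0, 0, 0, 3, 28, 0, 0, 0, 0, 0])

```text
clock: 17.5
tcp_pos: [0.4685, 0.1544, 0.4059]
orientation: [3.139, -0.113, 0.001]
contact_force: [0.2, 0.3, -3.8]
grip_width: 0.0133
```

servo_tool(increments=[3, 28, 0, 0, 0, 0, 0, 3, 28, 0, 0, 0, 0, 0, 3, 28, 0, 0, 0, 0, 0, 3, 28, 0, 0, 0, 0, 0, 2, 20, 0, 0, 0, 0, 0, 2, 16, 0, 0, 0, 0, 0, 1, 10, 0, 0, 0, 0, 0, 0, 4, 0, 0, 0, 0, 0])

```text
clock: 18.5
tcp_pos: [0.4741, -0.0066, 0.4058]
orientation: [-3.14, 0.112, 0.0]
contact_force: [-0.4, -1.4, -4.0]
grip_width: 0.0138
```

servo_tool(increments=[0, 0, 10, 0, 0, 0, 0, 0, 0, 20, 0, 0, 0, 0, 0, 0, 25, 0, 0, 0, 0, 0, 0, 20, 0, 0, 0, 0, 0, 0, 10, 0, 0, 0, 0, 0, 0, 4, 0, 0, 0, 0, 0, 0, 0, 0, 0, 0, 0, 0, 0, 0, 0, 0, 0, 0])

```text
clock: 19.5
tcp_pos: [0.4746, -0.0061, 0.3175]
orientation: [3.14, -0.111, 0.002]
contact_force: [0.3, 0.7, -3.2]
grip_width: 0.0134
```

```bash
python3 -c "
from h import *
plan([.475,-.006,.314],-.07)
for n in('side','top'):
    im,d=snap(n,'f')
    c=im[130:270,210:390] if n=='side' else im[90:230,230:390]
    cv2.imwrite(f'pics/f_c_{n}.png',cv2.resize(c[:,:,::-1],None,fx=4,fy=4,interpolation=cv2.INTER_CUBIC)[:600])
"
```

```text
t 19.5 tcp [ 0.4746 -0.0061  0.3175] xang -0.0705 zaxis [ 0.0013 -0.0001 -1.    ] F [ 0.3346  0.6507 -3.2396] w 0.0134 j [ 0.5602  0.1221 -0.7288  1.8666  0.088   1.1838 -0.2686]
shift mm (tool now) [ 0.3809 -0.0848  3.5013]
turn rv [-0.     -0.0013 -0.0005] shift mm after turn [ 0.3857 -0.0846  3.5008]
```

View pics/f_c_side.png

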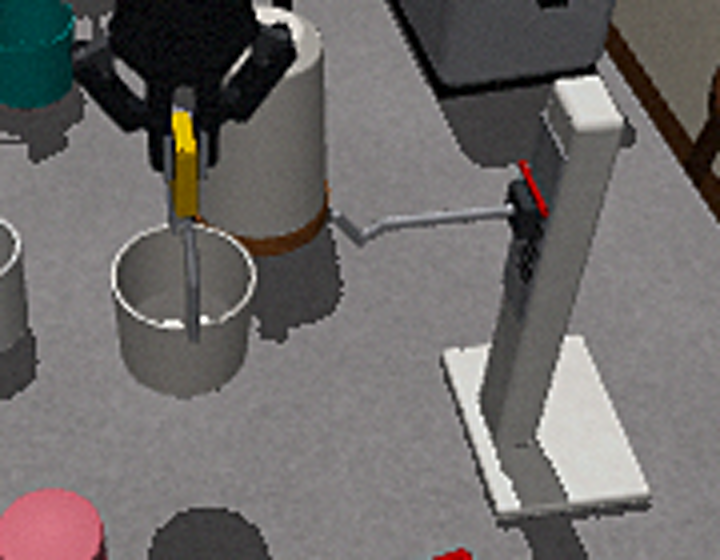

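View pics/f_top.png

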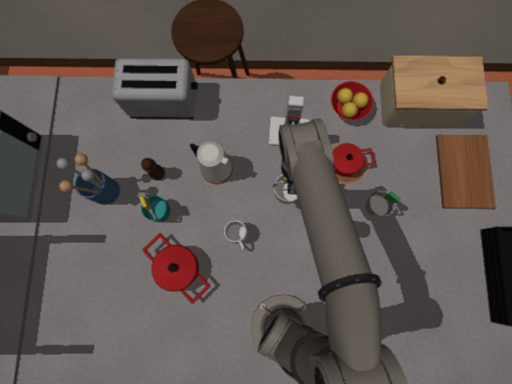

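```bash
python3 - <<'E'
from h import *
from scipy.optimize import least_squares
for n in('side','top'):
    f=np.load(f'f_{n}.npz');im,W=f['im'],f['W'];x,y,z=W[...,0],W[...,1],W[...,2]
    hsv=cv2.cvtColor(im,cv2.COLOR_RGB2HSV);h,s,v=[hsv[...,i].astype(int) for i in range(3)]
    c=np.array([.475,-.006]);r0=.3175-.171+.075
    for it in range(4):
        r=np.hypot(x-c[0],y-c[1]);m=(abs(z-r0)<.008)&(r>.038)&(r<.056);P=W[m][:,:2]
        if len(P)<10: break
        sol=least_squares(lambda q:np.hypot(P[:,0]-q[0],P[:,1]-q[1])-q[2],[*c,.047],loss='soft_l1',f_scale=.002);c=sol.x[:2]
    print(n,len(P),sol.x, 'rim z',W[m][:,2].mean(),'exp',r0)
    q=(h>18)&(h<34)&(s>120)&(abs(x-.475)<.04)&(abs(y)<.05)&(z>.25);P=W[q];print('grip',q.sum(),P.min(0),P.max(0),P.mean(0),cv2.minAreaRect((P[:,:2]*1000).astype(np.float32)))
    q=(x>.56)&(x<.69)&(abs(y+.015)<.025)&(z>.225)&(z<.275);P=W[q]
    if len(P)>20:
        print('hook y fit',np.polyfit(P[:,0]-.593,P[:,1],1))
        lev=P[P[:,0]>.61];print('arm z',lev[:,2].mean());lo=P[P[:,0]<.605]
        for a in np.arange(.566,.625,.004):
            k=abs(P[:,0]-a)<.002
            if k.sum(): print(round(a,3),k.sum(),P[k].mean(0))
E
```

```text
side 206 [ 0.4742 -0.0078  0.0462] rim z 0.2185690944420195 exp 0.22149999999999997
grip 166 [ 0.4367 -0.0486  0.2613] [0.5115 0.0365 0.6383] [ 0.4728 -0.0182  0.334 ] ((468.2851867675781, -16.792179107666016), (54.09474182128906, 92.69546508789062), 23.43914222717285)
hook y fit [-0.0616 -0.0171]
arm z 0.25159357269508115
0.57 1 [ 0.5718 -0.015   0.2652]
0.574 6 [ 0.5735 -0.0164  0.2607]
0.578 8 [ 0.5786 -0.0166  0.258 ]
0.582 4 [ 0.5829 -0.0174  0.2524]
0.586 4 [ 0.5861 -0.0171  0.2476]
0.59 6 [ 0.59   -0.0176  0.2424]
0.594 5 [ 0.5946 -0.0159  0.2413]
0.598 6 [ 0.5981 -0.017   0.245 ]
0.602 6 [ 0.6023 -0.0169  0.2484]
0.606 5 [ 0.6057 -0.019   0.251 ]
0.61 4 [ 0.6099 -0.0157  0.2515]
0.614 6 [ 0.6141 -0.0174  0.2513]
0.618 3 [ 0.6179 -0.0182  0.2513]
0.622 6 [ 0.6217 -0.0191  0.2514]
top 50 [ 0.4738 -0.003   0.0462] rim z 0.22034938400001647 exp 0.22149999999999997
grip 20 [0.4412 0.0084 0.313 ] [0.4726 0.0207 0.4664] [0.4592 0.0145 0.3785] ((456.6297302246094, 14.193799018859863), (9.24498176574707, 30.902725219726562), 80.86358642578125)
```

servo_tool(increments=[3, 0, 0, 0, 0, 0, 0, 8, 0, 0, 0, 0, 0, 0, 14, 0, 0, 0, 0, 0, 0, 18, 0, 0, 0, 0, 0, 0, 18, 0, 0, 0, 0, 0, 0, 14, 0, 0, 0, 0, 0, 0, 8, 0, 0, 0, 0, 0, 0, 4, 0, 0, 0, 0, 0, 0])

```text
clock: 20.6
tcp_pos: [0.5613, -0.0123, 0.3166]
orientation: [-3.139, 0.111, 0.001]
contact_force: [-0.5, 0.2, -2.8]
grip_width: 0.0135
```

servo_tool(increments=[8, 0, 0, 0, 0, 0, 0, 10, 0, 0, 0, 0, 0, 0, 8, 0, 0, 0, 0, 0, 0, 4, 0, 0, 0, 0, 0, 0, 1.5, 0, 0, 0, 0, 0, 0, 0, 0, 0, 0, 0, 0, 0, 0, 0, 0, 0, 0, 0, 0, 0, 0, 0, 0, 0, 0, 0])

```text
clock: 21.6
tcp_pos: [0.5922, -0.0146, 0.3169]
orientation: [3.139, -0.111, 0.0]
contact_force: [-0.0, 0.7, -3.0]
grip_width: 0.013
```

```bash
python3 -c "
from h import *
plan([.593,-.014,.276],-.07)
for n in('side','top'):
    im,d=snap(n,'g')
    c=im[130:270,230:390] if n=='side' else im[90:230,230:390]
    cv2.imwrite(f'pics/g_c_{n}.png',cv2.resize(c[:,:,::-1],None,fx=4,fy=4,interpolation=cv2.INTER_CUBIC)[:600])
"
```

```text
t 21.6 tcp [ 0.5922 -0.0146  0.3169] xang -0.0706 zaxis [ 0.0001 -0.0002 -1.    ] F [-0.002   0.6981 -2.9787] w 0.013 j [ 0.4546  0.3506 -0.694   1.6171  0.2331  1.2586 -0.3521]
shift mm (tool now) [ 0.7347 -0.6278 40.8808]
turn rv [ 0.0002 -0.0001 -0.0006] shift mm after turn [ 0.7379 -0.6205 40.8808]
```

View pics/g_c_side.png

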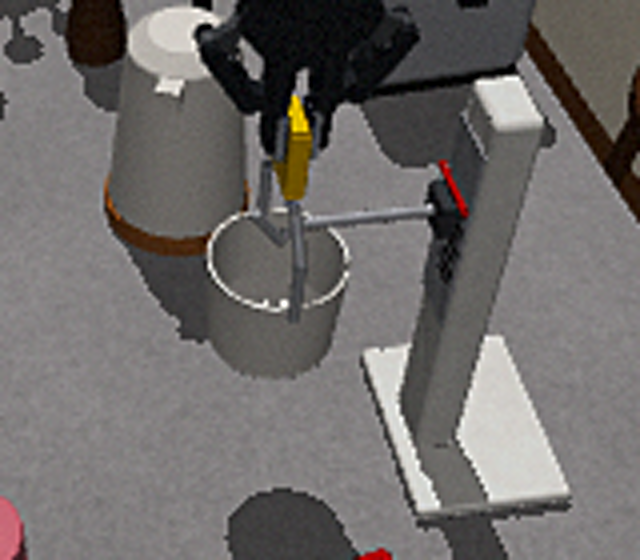

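View pics/g_c_top.png

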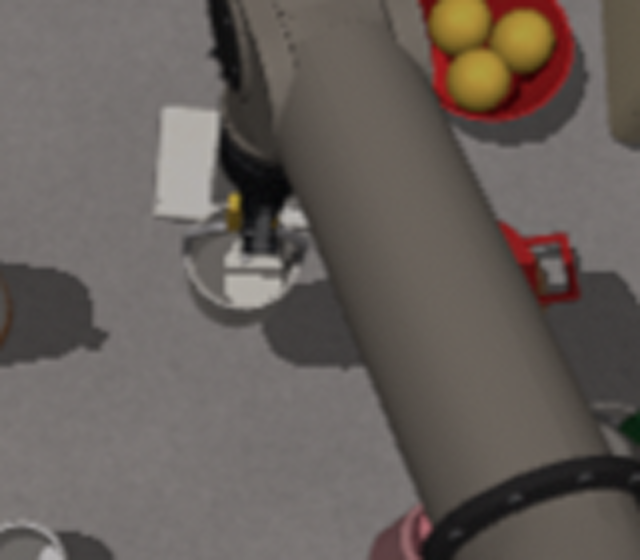

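```bash
python3 - <<'E'
from h import *
for n in('side','top'):
    W=np.load(f'g_{n}.npz')['W'];x,y,z=[W[...,i] for i in range(3)]
    for lo in(.35,.4,.45,.5,.55,.6):
        m=(abs(y+.02)<.09)&(z>lo)&(z<lo+.05)&(x>.4)&(x<.9)
        if m.sum()>5: print(n,lo,m.sum(),'xmax',np.percentile(x[m],99))
E
```

```text
side 0.35 507 xmax 0.6451920104727177
side 0.4 633 xmax 0.6517470115283767
side 0.45 712 xmax 0.6231984306120157
side 0.5 758 xmax 0.6233150327062398
side 0.55 851 xmax 0.6214135905274887
side 0.6 1288 xmax 0.6435905204692086
top 0.35 30 xmax 0.575667690638523
top 0.4 113 xmax 0.5739846707614289
top 0.45 140 xmax 0.5900063708723878
top 0.5 109 xmax 0.5974404843103421
top 0.55 22 xmax 0.6100932446491123
top 0.6 128 xmax 0.6108128569781146
```

View pics/g_side.png

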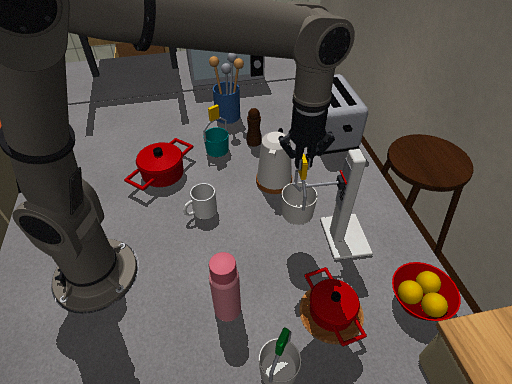

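servo_tool(increments=[0.5, 0, 4, 0, 0, 0, 0, 0, 0, 8, 0, 0, 0, 0, 0, 0, 8, 0, 0, 0, 0, 0, 0, 6, 0, 0, 0, 0, 0, 0, 4, 0, 0, 0, 0, 0, 0, 2, 0, 0, 0, 0, 0, 0, 1, 0, 0, 0, 0, 0, 0, 0, 0, 0, 0, 0])

```text
clock: 22.7
tcp_pos: [0.5929, -0.0146, 0.2839]
orientation: [3.14, -0.111, 0.0]
contact_force: [0.4, 0.2, -3.6]
grip_width: 0.0132
```

servo_tool(increments=[0, 0, 2, 0, 0, 0, 0, 0, 0, 2, 0, 0, 0, 0, 0, 0, 2, 0, 0, 0, 0, 0, 0, 2, 0, 0, 0, 0, 0, 0, 2, 0, 0, 0, 0, 0, 0, 2, 0, 0, 0, 0, 0, 0, 2, 0, 0, 0, 0, 0, 0, 2, 0, 0, 0, 0])

```text
clock: 23.7
tcp_pos: [0.593, -0.0146, 0.2678]
orientation: [-3.14, 0.111, -0.001]
contact_force: [0.6, 0.1, -2.7]
grip_width: 0.0132
```

servo_tool(increments=[0, 0, 2, 0, 0, 0, 0, 0, 0, 2, 0, 0, 0, 0, 0, 0, 2, 0, 0, 0, 0, 0, 0, 2, 0, 0, 0, 0, 0, 0, 2, 0, 0, 0, 0, 0, 0, 0, 0, 0, 0, 0, 0, 0, 0, 0, 0, 0, 0, 0, 0, 0, 0, 0, 0, 0])

```text
clock: 24.7
tcp_pos: [0.593, -0.0146, 0.2579]
orientation: [3.14, -0.111, 0.0]
contact_force: [0.9, -0.5, -2.1]
grip_width: 0.0134
```

```bash
python3 -c "
from h import *
plan([.593,-.014,.25],-.07)
for n in('side',):
    im,d=snap(n,'h')
    c=im[130:270,230:390]
    cv2.imwrite(f'pics/h_c_{n}.png',cv2.resize(c[:,:,::-1],None,fx=4,fy=4,interpolation=cv2.INTER_CUBIC)[:600])
plan(None)
"
```

```text
t 24.7 tcp [ 0.593  -0.0146  0.2579] xang -0.0706 zaxis [ 0.0003 -0.     -1.    ] F [ 0.8678 -0.4565 -2.1439] w 0.0134 j [ 0.4419  0.3981 -0.6814  1.692   0.2712  1.1477 -0.3844]
shift mm (tool now) [-0.0085 -0.6049  7.9287]
turn rv [ 0.     -0.0003 -0.0006] shift mm after turn [-0.0057 -0.6047  7.9287]
t 24.75 tcp [ 0.593  -0.0146  0.2579] xang -0.0706 zaxis [ 0.0002 -0.     -1.    ] F [ 1.0448  0.3746 -1.4512] w 0.0135 j [ 0.4418  0.3981 -0.6814  1.692   0.2712  1.1477 -0.3843]
```

View pics/h_c_side.png

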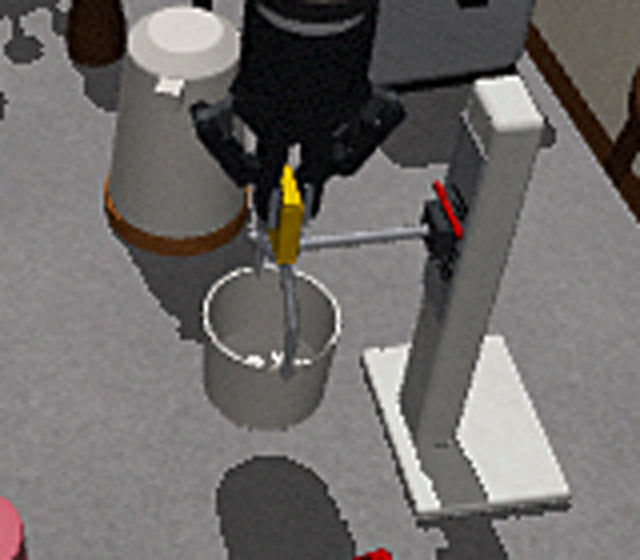

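servo_tool(increments=[0, 0, 2, 0, 0, 0, 0, 0, 0, 2, 0, 0, 0, 0, 0, 0, 2, 0, 0, 0, 0, 0, 0, 2, 0, 0, 0, 0, 0, 0, 2, 0, 0, 0, 0, 0, 0, 2, 0, 0, 0, 0, 0, 0, 2, 0, 0, 0, 0, 0, 0, 0, 0, 0, 0, 0])

```text
clock: 25.75
tcp_pos: [0.5929, -0.0146, 0.2437]
orientation: [-3.14, 0.111, -0.0]
contact_force: [2.2, -0.6, -0.4]
grip_width: 0.0135
```

```bash
cat > m.py <<'E'
from h import *
F=[]
for i in range(6):
    im,d=grab_frame('side');o=get_obs();F.append(o['contact_force'])
    W=world('side',d);x,y,z=W[...,0],W[...,1],W[...,2]
    q=(x>.62)&(x<.68)&(abs(y+.017)<.02)&(z>.17)&(z<.27)
    print(q.sum(),'arm z',np.median(z[q]))
print('F',np.mean(F,0),np.std(F,0),o['clock'],o['tcp_pos'])
E
python3 m.py
```

```text
65 arm z 0.2182220578479459
63 arm z 0.218531219376899
65 arm z 0.2181332115490383
65 arm z 0.21817124991941983
66 arm z 0.21833202753035102
65 arm z 0.21840037666547008
F [ 1.8043  0.0159 -0.5396] [0.4211 0.3909 0.5783] 26.05 [ 0.593  -0.0146  0.2439]
```

servo_tool(increments=[0.5, 0, 1, 0, 0, 0, 0, 0.5, 0, 1, 0, 0, 0, 0, 0.5, 0, 1, 0, 0, 0, 0, 0, 0, 1, 0, 0, 0, 0, 0, 0, 1, 0, 0, 0, 0, 0, 0, 0, 0, 0, 0, 0, 0, 0, 0, 0, 0, 0, 0, 0, 0, 0, 0, 0, 0, 0])

```text
clock: 27.05
tcp_pos: [0.5942, -0.0147, 0.2388]
orientation: [3.14, -0.111, -0.001]
contact_force: [-1.0, -0.7, 0.2]
grip_width: 0.0132
```

```bash
python3 m.py
```

```text
65 arm z 0.21480774057316954
65 arm z 0.21431522089868926
65 arm z 0.21490200863201547
64 arm z 0.21446181398199238
64 arm z 0.21479017343872703
64 arm z 0.21430950813420901
F [-0.6856 -0.0989  0.3512] [0.3902 0.4843 0.4901] 27.35 [ 0.5942 -0.0147  0.2387]
```

servo_tool(increments=[-0.4, 0, -1, 0, 0, 0, 0, 0, 0, 0, 0, 0, 0, 0, 0, 0, 0, 0, 0, 0, 0, 0, 0, 0, 0, 0, 0, 18, 0, 0, 0, 0, 0, 0, 24, 0, 0, 0, 0, 0, 0, 34, 0, 0, 0, 0, 0, 0, 34, 0, 0, 0, 0, 0, 0, 34], squeeze=20)

```text
clock: 28.35
tcp_pos: [0.594, -0.0147, 0.2398]
orientation: [-3.14, 0.111, -0.0]
contact_force: [0.1, -0.3, -1.0]
grip_width: 0.0342
```

```bash
python3 m.py; python3 -c "
from h import *
plan(None)
for n in('side',):
    im,d=snap(n,'i')
    c=im[130:270,230:390]
    cv2.imwrite(f'pics/i_c_{n}.png',cv2.resize(c[:,:,::-1],None,fx=4,fy=4,interpolation=cv2.INTER_CUBIC)[:600])
"
```

```text
72 arm z 0.21456687978417582
72 arm z 0.21437801268395934
73 arm z 0.21465176467490898
72 arm z 0.2148569203159087
71 arm z 0.21426803670162842
74 arm z 0.21496260181603233
F [ 0.1993 -0.2802  0.1388] [0.5571 0.3747 0.6534] 28.65 [ 0.594  -0.0147  0.2398]
t 28.65 tcp [ 0.594  -0.0147  0.2398] xang -0.0706 zaxis [ 0. -0. -1.] F [ 0.0209  0.2649 -0.4306] w 0.0341 j [ 0.4358  0.4164 -0.6756  1.7104  0.2855  1.1154 -0.3958]
```

View pics/i_c_side.png

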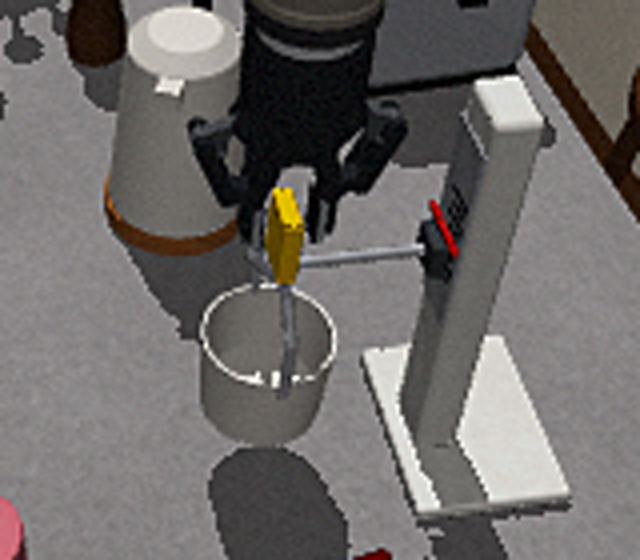

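```bash
cat > tilt.py <<'E'
import sys
from h import *
from scipy.optimize import least_squares
for n in sys.argv[2:]:
    f=np.load(f'{sys.argv[1]}_{n}.npz');im,W=f['im'],f['W'];x,y,z=W[...,0],W[...,1],W[...,2]
    hsv=cv2.cvtColor(im,cv2.COLOR_RGB2HSV);h,s,v=[hsv[...,i].astype(int) for i in range(3)]
    c=np.array([.593,-.014]);zr=.2145-.145+.075
    for it in range(5):
        r=np.hypot(x-c[0],y-c[1]);m=(abs(z-zr)<.009)&(r>.040)&(r<.056);P=W[m][:,:2]
        sol=least_squares(lambda q:np.hypot(P[:,0]-q[0],P[:,1]-q[1])-q[2],[*c,.047],loss='soft_l1',f_scale=.002);c=sol.x[:2]
    print(n,'rim',len(P),sol.x,'z',np.median(z[m]))
    q=(h>18)&(h<34)&(s>120)&(abs(x-.593)<.05)&(abs(y+.015)<.05)&(z>.19)&(z<.3);P=W[q];print('grip',q.sum(),'mean',np.median(P,0),'min',P.min(0),'max',P.max(0))
    t=P[P[:,2]>.262];b=P[P[:,2]<.235]
    print('top part',len(t),t.mean(0) if len(t) else '','low part',len(b),b.mean(0) if len(b) else '')
E
python3 tilt.py i side
```

```text
side rim 164 [ 0.5918 -0.0161  0.0463] z 0.13993344885556513
grip 180 mean [ 0.5902 -0.0261  0.251 ] min [ 0.5633 -0.0372  0.2016] max [0.606  0.0033 0.2684]
top part 62 [ 0.5938 -0.0176  0.2656] low part 49 [ 0.59   -0.0255  0.2243]
```

servo_tool(increments=[0, 0, -4, 0, 0, 0, 34, 0, 0, -6, 0, 0, 0, 34, 0, 0, -8, 0, 0, 0, 34, 0, 0, -10, 0, 0, 0, 34, 0, 0, -15, 0, 0, 0, 34, 0, 0, -20, 0, 0, 0, 34, 0, 0, -30, 0, 0, 0, 34, 0, 0, -30, 0, 0, 0, 34])

```text
clock: 29.7
tcp_pos: [0.5939, -0.0146, 0.3647]
orientation: [-3.14, 0.111, -0.001]
contact_force: [-0.1, -0.6, -0.8]
grip_width: 0.034
```

servo_tool(increments=[-30, 0, -20, 0, 0, 0, 34, -40, 0, 0, 0, 0, 0, 34, -40, 0, 0, 0, 0, 0, 34, -20, 0, 0, 0, 0, 0, 34, 0, 0, 0, 0, 0, 0, 34, 0, 0, 0, 0, 0, 0, 34, 0, 0, 0, 0, 0, 0, 34, 0, 0, 0, 0, 0, 0, 34])

```text
clock: 30.7
tcp_pos: [0.4647, -0.0054, 0.3826]
orientation: [-3.139, 0.111, 0.001]
contact_force: [-0.8, -0.6, 0.3]
grip_width: 0.0339
```

```bash
python3 m.py; python3 -c "
from h import *
plan(None)
for n in('side','top'):
    im,d=snap(n,'k')
"; python3 tilt.py k side; python3 - <<'E'
from h import *
for n in('side','top'):
    f=np.load(f'k_{n}.npz');g=np.load(f'a_{n}.npz');im,W=f['im'],f['W'];hsv=cv2.cvtColor(im,cv2.COLOR_RGB2HSV);h,s,v=[hsv[...,i].astype(int) for i in range(3)]
    x,y,z=W[...,0],W[...,1],W[...,2]
    q=((h<6)|(h>174))&(s>150)&(abs(x-.63)<.09)&(abs(y+.25)<.09)&(z>.055)&(z<.078)
    print(n,'lid',cv2.minEnclosingCircle((W[q][:,:2]*1000).astype(np.float32)))
E
```

```text
63 arm z 0.2141722453023771
65 arm z 0.2142229384994231
63 arm z 0.21461251175075557
64 arm z 0.21431284296070824
64 arm z 0.21411772312040428
63 arm z 0.21428831692855144
F [0.2359 0.1815 0.1557] [0.409  0.306  0.7097] 31.0 [ 0.4643 -0.0055  0.3827]
t 31.0 tcp [ 0.4643 -0.0055  0.3827] xang -0.0706 zaxis [-0.0002  0.0001 -1.    ] F [ 0.1891 -0.1739 -0.5173] w 0.0341 j [ 0.5891  0.0537 -0.7284  1.7816  0.0367  1.3202 -0.2183]
side rim 168 [ 0.5918 -0.0163  0.0462] z 0.1398881384510096
grip 177 mean [ 0.5901 -0.027   0.2506] min [ 0.5857 -0.0369  0.2028] max [0.6013 0.003  0.2692]
top part 62 [ 0.5935 -0.017   0.2658] low part 47 [ 0.59   -0.0253  0.2242]
side lid ((629.1734008789062, -250.07827758789062), 63.01572036743164)
top lid ((628.8147583007812, -245.17852783203125), 62.811614990234375)
```

View pics/k_side.png

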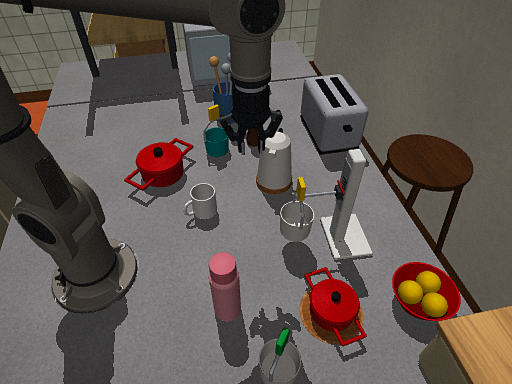

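View pics/k_top.png

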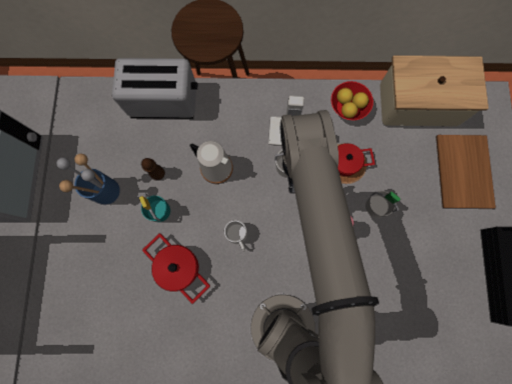

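The tin (296,221) hangs free on the dipped hook. The gripper is clear of it, the pot is on the mat, and the bystanders haven't moved. I'm handing in.

```bash
python3 -c "
from bench import *
print(hand_in())"
```

```text
the job is handed in; nothing more can be done
None
```

Both parts of the task are done, and I handed the job in at about 31 s of the 72 s allowed. `hand_in()` gives no verdict, so the figures below are my own last measurements.

**Casserole:** I gripped the handle on the mat's side and dragged the pot along the bench onto the mat. Its centre is within about 7 mm of the mat's centre in both cameras (limit 35 mm), and it stands flat.

**Tin:** I threaded the tin's bail onto the hook from the front and lowered it with the hook as it dipped. I let go only once the wrist force was near zero. It hangs free, with the gripper about 13 cm clear. It looks upright: the rim and grip centres line up to about 2 mm.

**Hook:** It has dipped about 37 mm and stayed steady to within 0.5 mm over the last six frames.

**Bystanders:** I compared the before and after pictures by eye, without measuring, and none had visibly moved. In the last top view the arm hid the bottle, so I checked that one only in the side view.

**Disagreements:** The two cameras differed by 4–5 mm in y on most points, so I used their average. While lowering, the bar first rested on the hook's front slope, with about 1.8 N of sideways force. I moved it forward about 1 mm before letting go.

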